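Wind the sander's timer and hold a strip in its guard window

ROBOT

A 6-joint arm with a two-finger parallel gripper is mounted at the origin on the work surface; the furniture and walls round the work are solid. World frame = base frame: x ahead of the robot, y to its left, z up, the work surface at z = 0. Lengths are in mm, angles in rad, forces in N, time in s.
With the tool pointing down it reaches from about 250 to 850 mm from the base axis. Payload 12.5 kg.
Tool frame: the origin (TCP) lies midway between the tips of the shut fingers; the grasp point (between the pads) lies 19 mm behind it; x points along the fingers, y is the direction in which the jaws open and shut, and the axes are right-handed (so a half turn about x gives the same grasp; the last joint's range is limited). The gripper opens to 93 mm and grips with 3 to 60 N. Pads are 15 mm wide; open, the fingers measure 128 mm over their backs; the gripper's body (75 mm by 188 mm) begins 65 mm behind the grasp point.
Start: joints at [-1.246, 0.351, 1.652, -0, 1.139, -0.085], TCP at [219.151, -504.437, 179.633] pointing down, gripper open.
Joint ranges: [-2.75, 2.75], [-0.79, 2.1], [0.01, 2.65], [-1.57, 4.71], [0.07, 3.14], [-2.87, 2.87]. Speed limits (rad/s): [2.22, 2.22, 2.79, 3.14, 3.14, 3.14].

INTERFACE

Orientations are given as a unit quaternion [w, x, y, z].
In Python, from plant import arm, eyes, workorder gives the robot as it stands.
- The arm moves only by the tool apply_moves, never from a script. Its argument "plan" is text: rows parted by semicolons, each of 7 numbers parted by spaces: the opening, from 0 (shut) to 1 (fully open), then the shift along the tool's x, y, z in mm, then the turn, a rotation vector about the tool's x, y, z in rad. A call has 1 to 10 rows; each row is the pose to reach, as a shift and turn from the pose commanded when the call began, along the tool's axes at that moment; what a row does not reach only later rows make up. A row lasts 1/12 s, in which the tool goes at most 41.7 mm and 7.16 degrees, less where a joint would pass 70% of its speed; a pose out of reach is approached as far as the arm can. A call with a gripper value outside its range is refused whole. The fingers move at their own pace and stop on an object; the grip force is fixed at half the most. Time passes only in rows, so rows that repeat a pose let the fingers close. It gives the time, the measured TCP pose, the force and the opening at its end, in the units of the state.
- arm.get_state(): the state, without advancing time (a new reading comes with each control period).
- eyes.get_image(name): name is "scene" or "side" or "wrist"; returns the picture (420x560x3 uint8, blue, green, red); there is no depth.
- eyes.get_calibration(name): a dict with "K" (3x3 intrinsics, pixels), "k1" (the pictures are not rectified: a ray, as slopes to the right and down, at radius r is drawn at 1 + k1 r^2 times it, then the intrinsics apply), "position" and "orientation" of the camera in the world; the wrist camera has in their place "tool_from_camera" (4x4, takes a point from camera to tool coordinates, whose origin is the TCP and whose axes are the tool frame's). Camera axes: x right, y up, looking along -z (the intrinsics and any distortion apply to the point x, -y, -z); pixel columns grow to the right and rows downward; lengths in mm; the calibration is good to about 2 mm. A picture is of the moment at which its call begins: read the wrist's pose just before it. get_calibration takes no time and is no camera call.
- workorder.job_done(): hands the job in, once; it reports no verdict.
The state is a dict: "clock": time; "joint_positions": joint angles; "qvel": joint speeds; "effort": joint torques, N m; "eef_pos": TCP position; "tool_rot": TCP orientation; "wrist_force": force on the tool from outside, world axes, zero at the start; "ft_torque": the same for the moment, N m; "gripper_width": opening from 0.0 (shut) to 1.0 (fully open).
Only numpy, scipy, OpenCV 4.12 (cv2) and the standard library are available. Lean on these libraries where they do the work, as an engineer would, in place of code of your own. Each camera call takes 0.05 s, during which the arm holds its last target.

TASK

Get the end-sander ready for a run: wind its spring timer by the wing key, clockwise as far as it goes (it takes several part turns). Then take the slimmer of the two wooden strips out of the stand (leave the wide one standing there), pass its lower end straight down through the slot in the guard plate, press the sprung sanding pad below about half-way down with it, and finish while still holding the strip like that in the gripper.

Things in the scene. Friction and masses are not known exactly. Their poses are not given: they have to be found in the camera images.
- sander: Bench end-sander, fixed: grey base 120 x 210 x 25 mm (x, y, z); origin at the centre of its underside, on the worktop. On the -y half four posts carry a level aluminium guard plate 90 x 84 mm, 10 mm thick, top 80 mm above the worktop, with the slot in its middle; clear side panels below the plate. On the +y half stands the black timer housing (64 mm wide, top 57 mm above the worktop) with the wing key.
- slot (a point): Centre of the slot at the upper face of the guard plate, 80 mm above the worktop, axes as the sander's. The slot goes right through; it is 14 mm along x and 32 mm along y (2 mm more than the slim strip each way), with a 3 mm chamfer round its mouth. Centred 30 mm below the plate's upper face (at 50 mm above the worktop when not pressed) is the top of the round sprung sanding pad, 58 mm across.
- pad (a joint): Travel of the sanding pad in m: 0 at rest (up), 0.015 when pressed fully down. It is pushed straight down against a spring: about 1 N starts it, about 4 N holds it half-way, 7 N fully down; it comes up again by itself.
- timer_key (a joint): Turn of the wing key in rad about its upright axis, growing clockwise seen from above; stop at 3.3 (fully wound). Starts between 0 and 0.5. Spring and friction give 0.07 to 0.11 N m against winding; it stays where it is left.
- key_grip (a point): Middle of the wing key's flat blade, on its axis, 92 mm above the worktop. The blade is upright, 36 mm wide, 8 mm thick, 34 mm tall (75 to 109 mm above the worktop). This point's frame turns with the key: the blade is wide along its x and thin along its y; at joint value 0 its axes are the sander's.
- rack: Wooden stand, fixed, 50 x 136 x 50 mm (x, y, z), origin at the centre of its underside. Two equal pockets along its y, centres 66 mm apart, 14 mm along x, 44 mm along y, 30 mm deep (floor 20 mm above the worktop), hold the two strips upright, either way round.
- strip_slim_centre (a point): Centre of the slim strip, the one to use: plain hardwood, 12 mm thick (its x) x 30 mm wide (its y) x 130 mm long (its z), standing on end in the stand, so its top is 65 mm above this point and its lower end 65 mm below. A dark screw hole is drilled through 15 mm below the top. Weighs 25 to 50 g.
- strip_wide_centre (a point): Centre of the wide strip (12 x 42 x 130 mm), otherwise the same; leave it.
Not all that is in view belongs to the job. What is shaped like the part that bears strip_slim_centre but blue or green is not meant.

How it is judged:
By the outcome, as a careful person would: the job done as asked, in the order asked, and still so for the second after the job is handed in, while the arm keeps its last pose, push and grip.
It also fails if it takes over 64 s, if anything falls off the work surface, if the arm or the gripper's body presses on something with over 40 N, if the wrist force passes 120 N, or if a joint passes its speed limit or range.

## Working session

There is one attempt and no reset: what is moved stays moved. The work goes in short steps, Python scripts to look and compute and a tool call to move; the robot and the scene stay as the last step left them, time stands still between calls to the robot, and variables do not carry over. Pictures are saved under pics/ and viewed, and the job is handed in when it is done.

Besides the shell and the picture viewer there is one more tool, called after ">>>" by a JSON object that holds its "fn" and its "kwargs". apply_moves: Moves the arm, as the interface text tells. Its arguments: {"type":"object","properties":{"plan":{"type":"string"}},"required":["plan"]}

```bash
mkdir -p pics; ls
python3 - <<'E'
from plant import arm,eyes,workorder
import cv2,numpy as np
print(arm.get_state())
for n in("scene","side","wrist"):
    print(n,eyes.get_calibration(n))
    cv2.imwrite(f"pics/{n}0.png",eyes.get_image(n))
E
```

```text
pics
{'clock': 0.0, 'joint_positions': array([-1.24561461e+00,  3.51219718e-01,  1.65239229e+00,  7.34882718e-06,
        1.13907394e+00, -8.45831215e-02]), 'qvel': array([ 0.00111833, -0.00058589, -0.0001277 , -0.00031451,  0.00179928,
       -0.00022721]), 'effort': array([-3.26089812e-04, -4.97321177e+01, -2.85253429e+01,  6.98319753e-02,
        2.56955432e-02, -8.65333959e-05]), 'eef_pos': array([ 219.0336885 , -504.10702551,  179.12257797]), 'tool_rot': array([-0.1434772 , -0.69227365, -0.14424526,  0.69236175]), 'wrist_force': array([-1.08352839, -0.22220624, -0.63292008]), 'ft_torque': array([ 0.0241443 ,  0.01375262, -0.01221785]), 'gripper_width': 0.9994421378841365}
scene {'K': array([[430.91083791,   0.        , 284.61756528],
       [  0.        , 430.91083791, 213.94316196],
       [  0.        ,   0.        ,   1.        ]]), 'k1': -0.056579635466184615, 'position': array([187.3461256 , 742.52697758, 565.46693521]), 'orientation': array([-0.23234942, -0.12500939,  0.47234874,  0.84099529])}
side {'K': array([[391.99539756,   0.        , 283.39405756],
       [  0.        , 391.99539756, 212.64086915],
       [  0.        ,   0.        ,   1.        ]]), 'k1': 0.03105564706328953, 'position': array([719.47650108, 497.68620867, 791.85112105]), 'orientation': array([0.14614511, 0.03493847, 0.27895418, 0.94847534])}
wrist {'K': array([[324.51394564,   0.        , 279.85167749],
       [  0.        , 324.51394564, 210.12218148],
       [  0.        ,   0.        ,   1.        ]]), 'k1': -0.06361512769921007, 'tool_from_camera': array([[ 5.24249197e-05,  2.37443049e-01, -9.71401460e-01,
        -2.04517950e+02],
       [ 9.99999823e-01,  5.63240005e-04,  1.91643046e-04,
         1.86372611e+00],
       [ 5.92636472e-04, -9.71401298e-01, -2.37442977e-01,
        -6.51234675e+01],
       [ 0.00000000e+00,  0.00000000e+00,  0.00000000e+00,
         1.00000000e+00]])}
```

View pics/scene0.png

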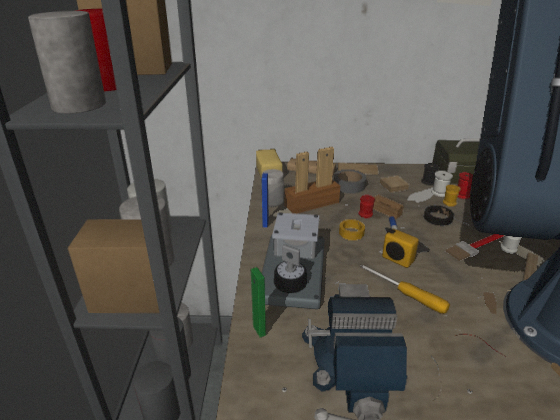

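View pics/side0.png

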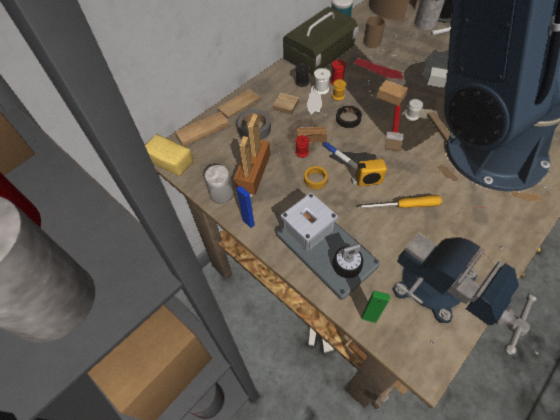

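View pics/wrist0.png

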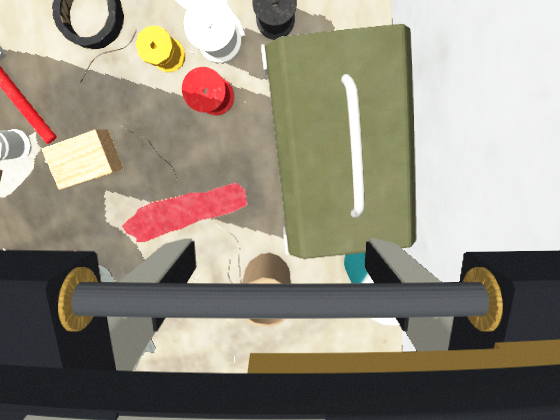

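```bash
cat > h.py <<'E'
import numpy as np,cv2
from scipy.spatial.transform import Rotation as R
from plant import arm,eyes,workorder
def q2R(q): return R.from_quat([q[1],q[2],q[3],q[0]]).as_matrix()
def cam(n,st=None):
    c=eyes.get_calibration(n)
    if n=="wrist":
        st=st or arm.get_state()
        T=np.array(c["tool_from_camera"]);Rt=q2R(st["tool_rot"])
        return c["K"],c["k1"],Rt@T[:3,:3],Rt@T[:3,3]+st["eef_pos"]
    return c["K"],c["k1"],q2R(c["orientation"]),np.array(c["position"])
def ray(cm,uv):
    K,k1,Rm,p=cm
    d=np.array([(uv[0]-K[0,2])/K[0,0],(uv[1]-K[1,2])/K[1,1]]);s=d.copy()
    for _ in range(30): s=d/(1+k1*(s@s))
    v=Rm@np.array([s[0],-s[1],-1]);return p,v/np.linalg.norm(v)
def onz(cm,uv,z):
    p,v=ray(cm,uv);return p+v*(z-p[2])/v[2]
def proj(cm,P):
    K,k1,Rm,p=cm
    c=Rm.T@(np.array(P,float)-p);s=np.array([c[0],-c[1]])/-c[2]
    s=s*(1+k1*(s@s));return np.array([K[0,0]*s[0]+K[0,2],K[1,1]*s[1]+K[1,2]])
def tri(rs):
    A=np.zeros((3,3));b=np.zeros(3)
    for p,v in rs:
        M=np.eye(3)-np.outer(v,v);A+=M;b+=M@p
    X=np.linalg.solve(A,b);return X,[np.linalg.norm((np.eye(3)-np.outer(v,v))@(X-p)) for p,v in rs]
def crop(src,dst,x0,y0,w,h,f):
    im=cv2.imread(src) if isinstance(src,str) else src
    c=cv2.resize(im[y0:y0+h,x0:x0+w],None,fx=f,fy=f,interpolation=cv2.INTER_CUBIC);cv2.imwrite(dst,c)
E
python3 - <<'E'
from h import *
crop("pics/scene0.png","pics/sc1.png",240,140,130,170,3.5)
crop("pics/side0.png","pics/si1.png",210,100,190,200,3)
E
```

```text
(no output)
```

View pics/sc1.png

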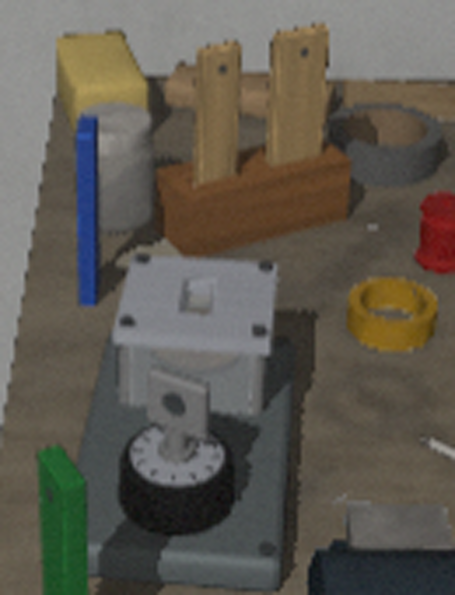

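View pics/si1.png

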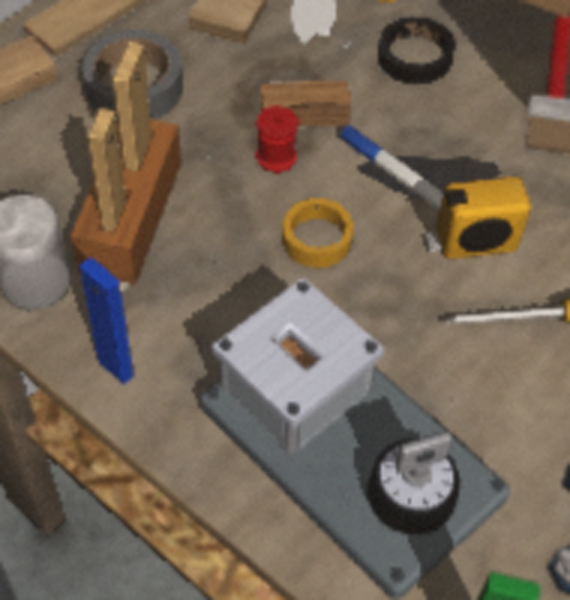

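Run:
```python
from h import *
S=cam("side");C=cam("scene")
s=lambda u,v:(u/3+210,v/3+100)
c=lambda u,v:(u/3.5+240,v/3.5+140)
print("screws side z80")
for p in[(303,287),(373,347),(292,408),(225,345)]: print(onz(S,s(*p),80).round(1))
print("screws scene z80")
for p in[(143,259),(266,267),(260,331),(127,321)]: print(onz(C,c(*p),80).round(1))
print("slot",onz(S,s(297,347),80),onz(C,c(198,295),80))
print("base far corner screws",onz(S,s(498,485),25),onz(S,s(397,575),25),onz(C,c(267,549),25))
print("dial centre z57",onz(S,s(415,475),57),onz(C,c(180,455),57))
print("blade hole",tri([ray(S,s(427,455)),ray(C,c(175,404))]))
print("blade top ends z109 side",onz(S,s(403,452),109),onz(S,s(449,438),109))
print("blade top ends z109 scene",onz(C,c(150,370),109),onz(C,c(209,384),109))
print("rack top corners z50 side",[onz(S,s(*p),50).round(1) for p in[(180,125),(75,240),(130,250)]])
print("rack top corners z50 scene",[onz(C,c(*p),50).round(1) for p in[(347,157),(182,210),(162,170)]])
print("strip tops z150 side",onz(S,s(103,118),150),onz(S,s(131,50),150))
print("strip tops z150 scene",onz(C,c(219,46),150),onz(C,c(300,31),150))
print("holes", tri([ray(S,s(104,130)),ray(C,c(222,70))]),)
```

```text
screws side z80
[523.  35.  80.]
[493.   99.6  80. ]
[564.3 129.1  80. ]
[593.   65.7  80. ]
screws scene z80
[593.4  62.8  80. ]
[524.4  31.6  80. ]
[495.7  95.4  80. ]
[566.  126.3  80. ]
slot [544.52640442  83.0708889   80.        ] [544.5520888   80.76842336  80.        ]
base far corner screws [433.24071436 204.52717249  25.        ] [526.91436823 245.65449274  25.        ] [434.4334275  200.78879445  25.        ]
dial centre z57 [496.09253766 192.70260056  57.        ] [492.90724671 191.51017915  57.        ]
blade hole (array([493.96271726, 196.54051521,  93.57798477]), [np.float64(0.2239211655103072), np.float64(0.22392116551037033)])
blade top ends z109 side [512.98285188 196.70083506 109.        ] [480.7215775  196.27453833 109.        ]
blade top ends z109 scene [509.49528235 195.61512688 109.        ] [477.50153434 190.45235636 109.        ]
rack top corners z50 side [array([ 558.1, -174.6,   50. ]), array([671.5, -82.9,  50. ]), array([632.5, -59.9,  50. ])]
rack top corners z50 scene [array([ 564.3, -181.2,   50. ]), array([628.9, -48.8,  50. ]), array([670.3, -92. ,  50. ])]
strip tops z150 side [ 631.89442988 -108.15860188  150.        ] [ 594.07012645 -169.78382828  150.        ]
strip tops z150 scene [ 634.55946042 -106.22183435  150.        ] [ 598.75139672 -159.539053    150.        ]
holes (array([ 632.76309187, -111.27210294,  131.77163089]), [np.float64(1.7754495113059134), np.float64(1.7754495113060114)])
```

Run:
```python
from h import *
st=arm.get_state();print(q2R(st["tool_rot"]).round(3))
W=cam("wrist",st);print("TCP px",proj(W,st["eef_pos"]))
S=cam("side");C=cam("scene")
# vertical legs: plane normals horizontally
def line(cm,a,b):
    p,v1=ray(cm,a);_,v2=ray(cm,b);n=np.cross(v1,v2);n/=np.linalg.norm(n);return p,n
for nm,a,b in[("A",(20,190),(68,400)),("B",(115,40),(178,360)),("C",(196,60),(214,300))]:
    p,n=line(C,a,b)
    q,m=line(S,(50,40),(228,396))
    print(nm,n.round(2),m.round(2),np.linalg.solve([n[:2],m[:2]],[n[:2]@p[:2],m[:2]@q[:2]]))
print("green", [onz(C,p,z).round() for p,z in[((260,335),0),((262,268),130)]],[onz(S,p,z).round() for p,z in[((376,292),130),((370,320),0)]])
print("vise",onz(S,(455,245),100),onz(S,(400,290),20))
```

```text
[[-0.     0.398 -0.917]
 [ 0.001 -0.917 -0.398]
 [-1.    -0.001 -0.   ]]
TCP px [277.10293763 232.39417338]
A [0.45 0.89 0.1 ] [0.97 0.25 0.05] [726.39444574 470.87291998]
B [ 0.63  0.78 -0.01] [0.97 0.25 0.05] [778.92296828 267.27741483]
C [0.75 0.66 0.02] [0.97 0.25 0.05] [848.90815416  -3.97843981]
green [array([485., 312.,   0.]), array([492., 291., 130.])] [array([497., 298., 130.]), array([490., 310.,   0.])]
vise [299.36981252 246.56906647 100.        ] [411.48138667 276.09664488  20.        ]
```

>>> {"fn": "apply_moves", "kwargs": {"plan": "1 -80 -500 -460 -2.82 0 0;1 -80 -500 -460 -2.82 0 0;1 -80 -500 -460 -2.82 0 0;1 -80 -500 -460 -2.82 0 0;1 -80 -500 -460 -2.82 0 0;1 -80 -500 -460 -2.82 0 0;1 -80 -500 -460 -2.82 0 0;1 -80 -500 -460 -2.82 0 0;1 -80 -500 -460 -2.82 0 0;1 -80 -500 -460 -2.82 0 0"}}

```text
clock: 0.98
eef_pos: [354.8, -111.5, 228.7]
tool_rot: [0.523, 0.476, 0.523, -0.476]
wrist_force: [1.3, -0.5, 0.6]
gripper_width: 1.0
```

```bash
cat > go.py <<'E'
# usage: go.py x y z yaw_deg : shift/turn to reach tool-down pose with jaw(y) yaw
import sys
from h import *
x,y,z,yaw=map(float,sys.argv[1:5]);st=arm.get_state();Rm=q2R(st["tool_rot"])
a=np.radians(yaw);Y=np.array([np.cos(a),np.sin(a),0]);X=np.array([0,0,-1.]);T=np.c_[X,Y,np.cross(X,Y)]
rv=R.from_matrix(Rm.T@T).as_rotvec()
print("t",round(st["clock"],2),"pos",st["eef_pos"].round(1),"yaw",np.degrees(np.arctan2(Rm[1,1],Rm[0,1])).round(1),"tilt",Rm[:2,0].round(4),"J",st["joint_positions"].round(2))
print("shift",(Rm.T@(np.array([x,y,z])-st["eef_pos"])).round(1),"turn",rv.round(4),"F",st["wrist_force"].round(1),"M",st["ft_torque"].round(2),"grip",round(st["gripper_width"]*93,1))
E
python3 go.py 440 140 260 95
```

```text
t 0.98 pos [ 354.8 -111.5  228.7] yaw 5.4 tilt [ 0.0004 -0.0002] J [-0.43 -0.05  2.    0.    1.19 -0.52]
shift [ -31.3  108.7 -242.3] turn [-1.5633e+00  4.0000e-04 -1.0000e-04] F [ 1.3 -0.5  0.6] M [-0.07 -0.12  0.01] grip 93.0
```

>>> {"fn": "apply_moves", "kwargs": {"plan": "1 -31 109 -242 -1.56 0 0;1 -31 109 -242 -1.56 0 0;1 -31 109 -242 -1.56 0 0;1 -31 109 -242 -1.56 0 0;1 -31 109 -242 -1.56 0 0;1 -31 109 -242 -1.56 0 0;1 -31 109 -242 -1.56 0 0;1 -31 109 -242 -1.56 0 0;1 -31 109 -242 -1.56 0 0;1 -31 109 -242 -1.56 0 0"}}

```text
clock: 1.82
eef_pos: [441.7, 137.7, 259.1]
tool_rot: [0.702, 0.079, 0.703, -0.079]
wrist_force: [-1.3, 0.3, 1.0]
gripper_width: 0.996
```

```bash
python3 go.py 440 140 260 95
```

```text
t 1.82 pos [441.7 137.7 259.1] yaw 77.1 tilt [-0.0006 -0.0002] J [ 0.2   0.11  1.76 -0.    1.27 -1.14]
shift [-0.9  1.8 -2.2] turn [-3.117e-01 -6.000e-04  2.000e-04] F [-1.3  0.3  1. ] M [ 0.03 -0.13  0.02] grip 92.6
```

>>> {"fn": "apply_moves", "kwargs": {"plan": "1 0 2 -2 -0.31 0 0;1 0 2 -2 -0.31 0 0;1 0 2 -2 -0.31 0 0;1 0 2 -2 -0.31 0 0"}}

```text
clock: 2.15
eef_pos: [440.2, 139.7, 259.2]
tool_rot: [0.706, -0.029, 0.707, 0.029]
wrist_force: [-0.4, 0.0, 0.2]
gripper_width: 1.0
```

Run:
```python
from h import *
import pickle
st=arm.get_state();im=eyes.get_image("wrist");cv2.imwrite("pics/w1.png",im);pickle.dump(st,open("st1.pkl","wb"));print(st["eef_pos"])
W=cam("wrist",st)
for P in[(544.5,82,80),(494.5,193,109)]:print(proj(W,P))
```

```text
[440.20587682 139.66576156 259.19568277]
[229.56509694 263.98886007]
[323.75345683 241.03932466]
```

View pics/w1.png

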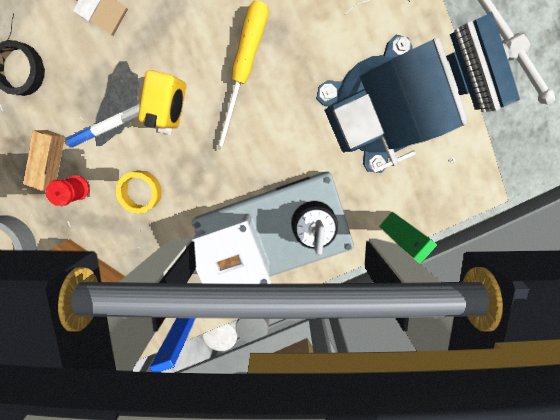

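Run:
```python
from h import *
crop("pics/w1.png","pics/w1c.png",180,165,190,130,4)
```

```text
(no output)
```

View pics/w1c.png

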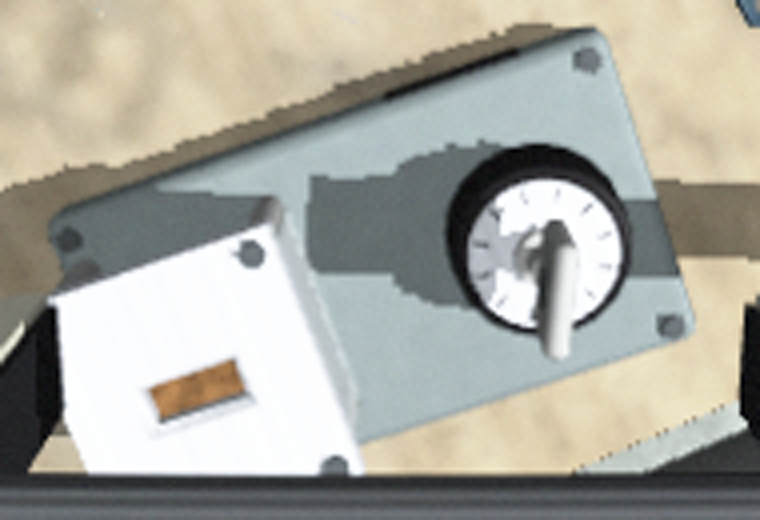

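Run:
```python
from h import *
import pickle
st=pickle.load(open("st1.pkl","rb"));W=cam("wrist",st)
w=lambda u,v:(u/4+180,v/4+165)
a,b=onz(W,w(559,224),109),onz(W,w(553,357),109)
print("blade",a,b,(a+b)/2,np.linalg.norm(a-b),np.degrees(np.arctan2(*(b-a)[[1,0]])))
print("dial",onz(W,w(543,253),57))
ps=[onz(W,w(*p),25) for p in[(68,238),(587,60),(671,325)]];print("base",ps,np.linalg.norm(ps[0]-ps[1]),np.linalg.norm(ps[1]-ps[2]),np.degrees(np.arctan2(*(ps[1]-ps[0])[[1,0]]))-90)
ps=[onz(W,w(*p),80) for p in[(250,253),(334,468)]];print("plate screws",ps)
print("slot up edges",[onz(W,w(*p),80) for p in[(145,387),(238,357),(256,402),(155,435)]])
```

```text
blade [471.00394995 185.73550478 109.        ] [511.1659336  188.44569744 109.        ] [491.08494178 187.09060111 109.        ] 40.2533237753679 3.860554746031607
dial [495.16704293 189.37516569  57.        ]
base [array([512.62703374,  26.19489897,  25.        ]), array([435.10056291, 201.52064414,  25.        ]), array([527.73789568, 242.64351908,  25.        ])] 191.70151434030598 101.35465587527604 23.854310781308428
plate screws [array([495.69937199,  95.98697067,  80.        ]), array([565.9124071 , 126.75920248,  80.        ])]
slot up edges [array([542.87095827,  64.94244849,  80.        ]), array([530.22613989,  93.98513036,  80.        ]), array([545.03277193, 100.45208477,  80.        ]), array([559.17967317,  68.6523586 ,  80.        ])]
```

```bash
python3 go.py 495 190 145 94
```

```text
t 2.2 pos [440.2 139.6 259.2] yaw 94.4 tilt [-0.0003 -0.0001] J [ 0.21  0.11  1.76  0.    1.27 -1.44]
shift [114.2  46.   58.5] turn [ 0.007  -0.0003  0.    ] F [-0.9 -0.1  0.8] M [ 0.1  -0.16  0.02] grip 92.6
```

>>> {"fn": "apply_moves", "kwargs": {"plan": "1 114 46 58 0 0 0;1 114 46 58 0 0 0;1 114 46 58 0 0 0;1 114 46 58 0 0 0;1 114 46 58 0 0 0;1 114 46 58 0 0 0;1 114 46 58 0 0 0"}}

```text
clock: 2.78
eef_pos: [495.0, 189.7, 147.4]
tool_rot: [0.707, -0.027, 0.706, 0.027]
wrist_force: [-0.1, -0.4, 1.1]
gripper_width: 1.004
```

```bash
python3 go.py 495 190 145 94
python3 - <<'E'
from h import *
import pickle
st=arm.get_state();im=eyes.get_image("wrist");cv2.imwrite("pics/w2.png",im);pickle.dump(st,open("st2.pkl","wb"))
crop(im,"pics/w2c.png",180,130,200,160,4)
E
```

```text
t 2.78 pos [495.  189.7 147.4] yaw 94.4 tilt [0.0023 0.0006] J [ 0.28  0.35  1.74 -0.    1.05 -1.37]
shift [2.4 0.3 0. ] turn [ 0.0075  0.0024 -0.0004] F [-0.1 -0.4  1.1] M [ 0.04 -0.14  0.04] grip 93.4
```

View pics/w2c.png

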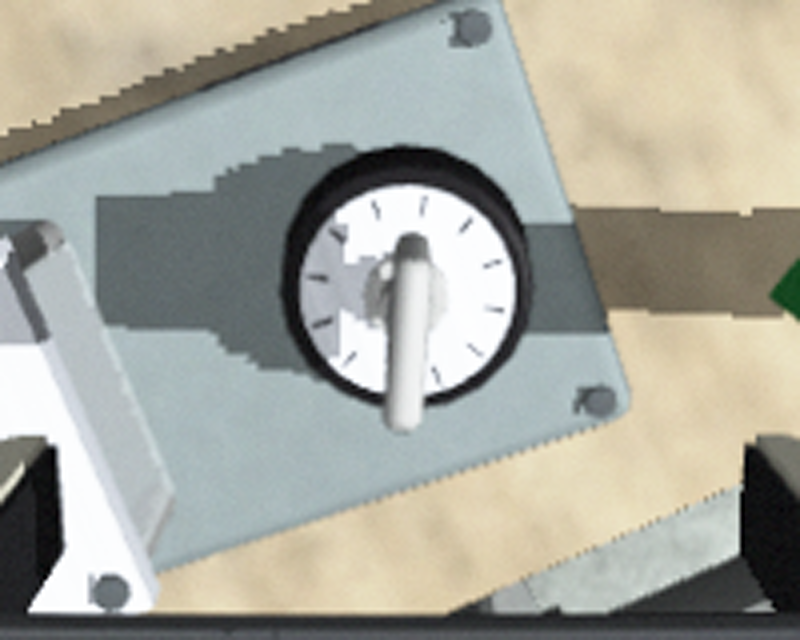

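Run:
```python
from h import *
import pickle
st=pickle.load(open("st2.pkl","rb"));W=cam("wrist",st)
w=lambda u,v:(u/4+180,v/4+130)
a,b=onz(W,w(413,262),109),onz(W,w(403,430),109)
print("blade",a,b,(a+b)/2,np.linalg.norm(a-b),np.degrees(np.arctan2(*(b-a)[[1,0]])))
Rm=q2R(st["tool_rot"]);print((Rm.T@((a+b)/2-st["eef_pos"])).round(1),Rm[:,1])
print("thick",onz(W,w(388,340),109)-onz(W,w(427,340),109))
print("dial",onz(W,w(409,290),57))
```

```text
blade [478.05042267 189.17793035 109.        ] [511.76779534 189.8800514  109.        ] [494.909109   189.52899088 109.        ] 33.724682256081906 1.192938714187283
[38.4 -0.2 -0.2] [-7.71896126e-02  9.97016350e-01  4.02181925e-04]
thick [ 0.57670382 -7.51786     0.        ]
dial [495.01808988 190.14131079  57.        ]
```

>>> {"fn": "apply_moves", "kwargs": {"plan": "0.5 0 0 0 0.04 0 0;0.5 35 0 0 0.04 0 0;0.5 71 0 0 0.04 0 0;0.5 71 0 0 0.04 0 0;0.3 71 0 0 0.04 0 0;0 71 0 0 0.04 0 0;0 71 0 0 0.04 0 0;0 71 0 0 0.04 0 0;0 71 0 0 0.04 0 0"}}

```text
clock: 3.58
eef_pos: [495.3, 190.2, 75.7]
tool_rot: [0.708, -0.013, 0.706, 0.014]
wrist_force: [-0.2, 0.2, -0.1]
gripper_width: 0.403
```

```bash
python3 go.py 495 190 76 92
```

```text
t 3.58 pos [495.3 190.2  75.7] yaw 92.2 tilt [0.0021 0.0006] J [ 0.28  0.45  1.8  -0.    0.89 -1.33]
shift [-0.3 -0.2 -0.3] turn [ 0.0033  0.0021 -0.0005] F [-0.2  0.2 -0.1] M [ 0.04 -0.12 -0.  ] grip 37.5
```

Fingers are slow; keep closing.

>>> {"fn": "apply_moves", "kwargs": {"plan": "0 0 0 0 0 0 0;0 0 0 0 0 0 0;0 0 0 0 0 0 0;0 0 0 0 0 0 0;0 0 0 0 0 0 0;0 0 0 0 0 0 0;0 0 0 0 0 0 0"}}

```text
clock: 4.17
eef_pos: [494.6, 190.0, 74.3]
tool_rot: [0.707, -0.014, 0.707, 0.014]
wrist_force: [0.7, 0.7, 0.3]
gripper_width: 0.004
```

```bash
python3 go.py 495 190 76 92
```

```text
t 4.17 pos [494.6 190.   74.3] yaw 92.2 tilt [-0.0001 -0.    ] J [ 0.28  0.45  1.8  -0.    0.89 -1.33]
shift [-1.7 -0.1  0.4] turn [ 0.0033 -0.0001  0.    ] F [0.7 0.7 0.3] M [ 0.08 -0.14 -0.01] grip 0.3
```

Run:
```python
from h import *
for n in("scene","side","wrist"): 
    im=eyes.get_image(n);cv2.imwrite(f"pics/{n}3.png",im)
    if n=="scene": crop(im,"pics/sc3.png",220,180,160,140,4)
    if n=="side": crop(im,"pics/si3.png",260,170,160,140,4)
```

```text
(no output)
```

View pics/sc3.png

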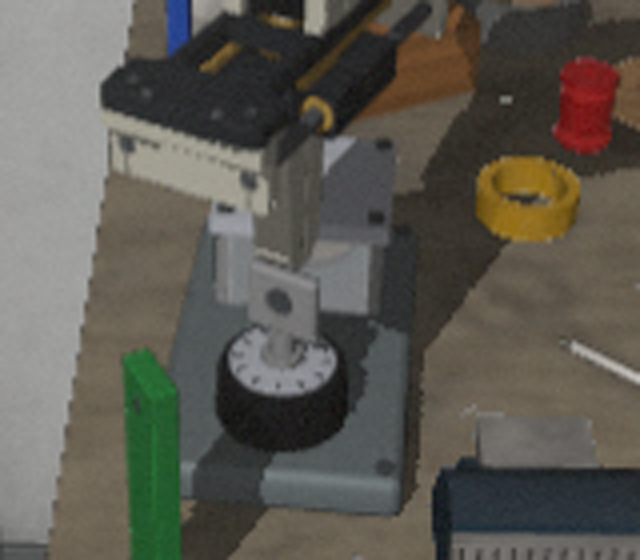

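View pics/wrist3.png

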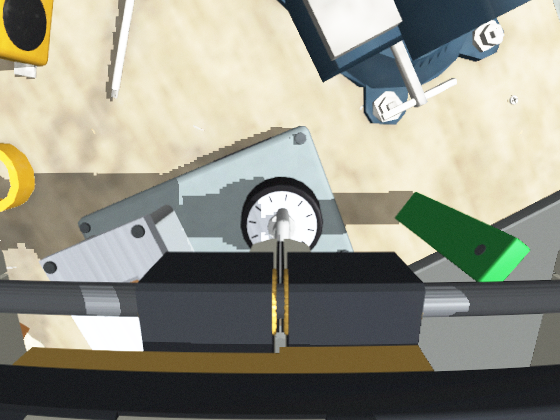

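View pics/si3.png

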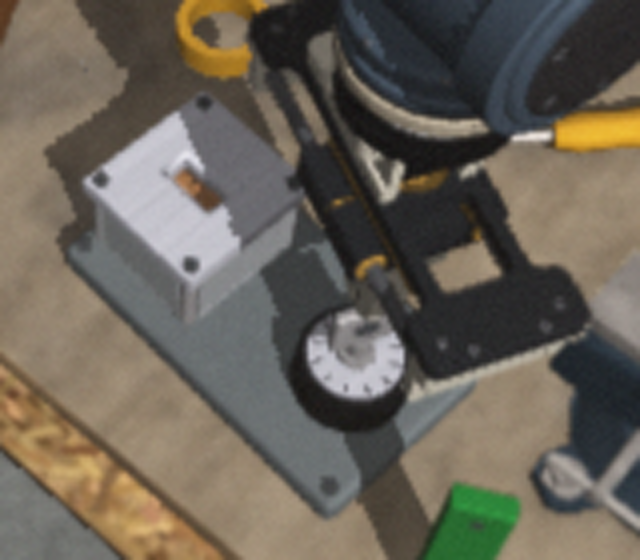

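Run:
```python
from h import *
st=arm.get_state();t=st["eef_pos"];print(t)
for n in("scene","side","wrist"):
    c=cam(n,st)
    for P in[t,t+[0,0,19],(495,190,57),(495,190,109),(495,190,92)]: print(n,np.round(P),proj(c,P).round(1))
```

```text
[494.59866525 190.04199491  74.33996993]
scene [495. 190.  74.] [291.2 261.9]
scene [495. 190.  93.] [291.4 253.7]
scene [495 190  57] [290.9 269.2]
scene [495 190 109] [291.3 246.6]
scene [495 190  92] [291.2 254.2]
side [495. 190.  74.] [349.6 253.2]
side [495. 190.  93.] [350.8 248.9]
side [495 190  57] [348.3 257.1]
side [495 190 109] [351.6 245.3]
side [495 190  92] [350.5 249.3]
wrist [495. 190.  74.] [282.6 232. ]
wrist [495. 190.  93.] [282.9 241.5]
wrist [495 190  57] [282.3 225.1]
wrist [495 190 109] [283.  251.4]
wrist [495 190  92] [282.8 241.4]
```

Run:
```python
from h import *
crop("pics/wrist3.png","pics/w3c.png",210,160,140,110,5)
```

```text
(no output)
```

View pics/w3c.png

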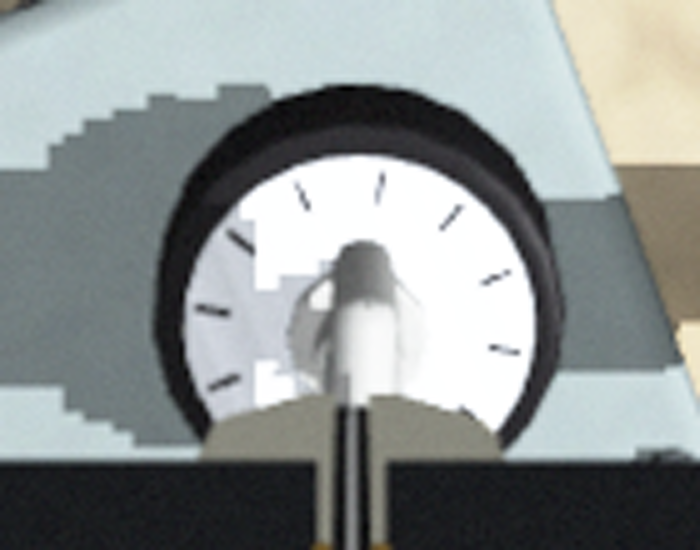

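>>> {"fn": "apply_moves", "kwargs": {"plan": "0.4 0 0 0 0 0 0;0.4 0 0 0 0 0 0;0.4 0 0 0 0 0 0;0.4 0 0 0 0 0 0;0.4 0 0 0 0 0 0;0.4 5 0 0 0 0 0;0.4 10 0 0 0 0 0;0.4 15 0 0 0 0 0;0.4 15 0 0 0 0 0"}}

```text
clock: 5.07
eef_pos: [493.9, 189.8, 58.0]
tool_rot: [0.706, -0.014, 0.708, 0.013]
wrist_force: [-0.1, -0.0, 0.6]
gripper_width: 0.399
```

```bash
python3 go.py 495 190 59 92;  python3 - <<'E'
from h import *
im=eyes.get_image("wrist");crop(im,"pics/w4c.png",170,150,220,150,3.5)
im=eyes.get_image("scene");crop(im,"pics/s4c.png",230,180,150,120,4)
E
```

```text
t 5.07 pos [493.9 189.8  58. ] yaw 92.2 tilt [-0.0019 -0.0005] J [ 0.28  0.48  1.81 -0.    0.86 -1.33]
shift [-1.   0.2  1.1] turn [ 0.0033 -0.0019  0.0005] F [-0.1 -0.   0.6] M [ 0.07 -0.18 -0.05] grip 37.1
```

View pics/w4c.png

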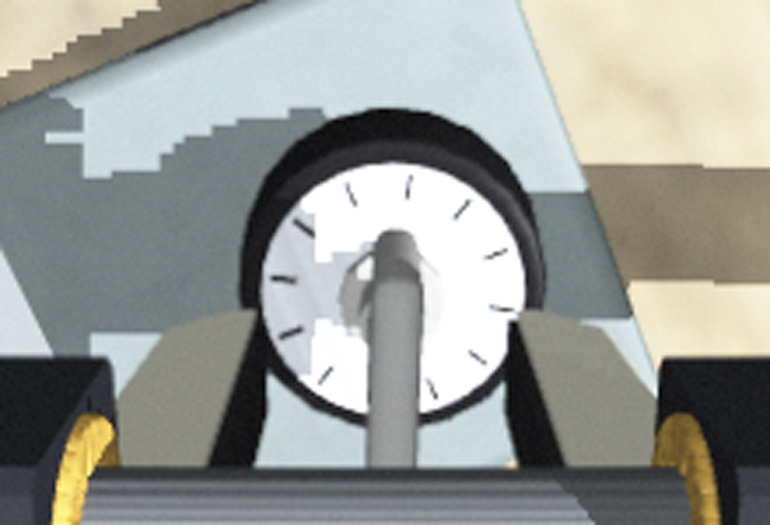

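View pics/s4c.png

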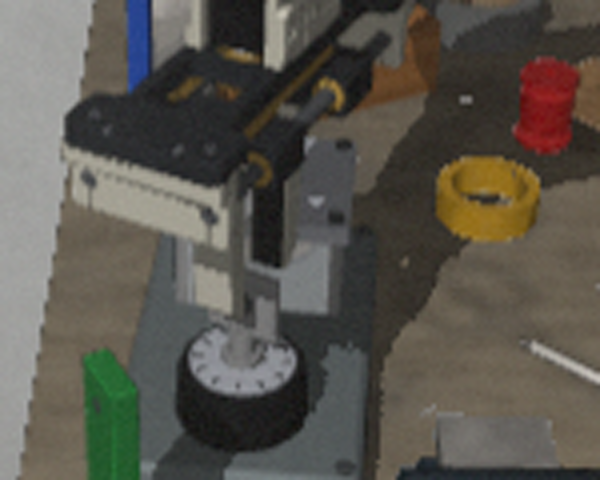

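>>> {"fn": "apply_moves", "kwargs": {"plan": "0 0 0 0 0 0 0;0 0 0 0 0 0 0;0 0 0 0 0 0 0;0 0 0 0 0 0 0;0 0 0 0 0 0 0;0 0 0 0 0 0 0"}}

```text
clock: 5.67
eef_pos: [494.6, 190.9, 59.5]
tool_rot: [0.707, -0.013, 0.707, 0.014]
wrist_force: [-0.5, 6.1, -0.0]
gripper_width: 0.078
```

```bash
python3 go.py 495 190 59 92;  python3 - <<'E'
from h import *
C=cam("scene")
for z in(60,70,80,90,100):print(z,proj(C,(494,209,z)))
E
```

```text
t 5.67 pos [494.6 190.9  59.5] yaw 92.2 tilt [0.0003 0.0017] J [ 0.28  0.47  1.81  0.    0.86 -1.33]
shift [ 0.5 -0.9  0.3] turn [ 0.0027  0.0004 -0.0016] F [-0.5  6.1 -0. ] M [ 1.13 -0.03  0.  ] grip 7.2
60 [286.19321292 273.68305591]
70 [286.25469978 269.40627873]
80 [286.31701158 265.07017501]
90 [286.38016285 260.67365629]
100 [286.44416837 256.21561187]
```

>>> {"fn": "apply_moves", "kwargs": {"plan": "0.3 0 0.8 0 0 0 0;0.3 0 0.8 0 0 0 0;0.3 0 0.8 0 0 0 0;0.3 6 0.8 0 0 0 0;0.3 12 0.8 0 0 0 0;0.3 17 0.8 0 0 0 0;0 17 0.8 0 0 0 0;0 17 0.8 0 0 0 0;0 17 0.8 0 0 0 0;0 17 0.8 0 0 0 0"}}

```text
clock: 6.5
eef_pos: [494.7, 191.1, 42.5]
tool_rot: [0.707, -0.013, 0.707, 0.014]
wrist_force: [1.1, 2.6, -2.7]
gripper_width: 0.085
```

```bash
python3 go.py 495 190 42 92
```

```text
t 6.5 pos [494.7 191.1  42.5] yaw 92.2 tilt [0.0002 0.0005] J [ 0.28  0.5   1.82  0.    0.82 -1.33]
shift [ 0.5 -1.1  0.3] turn [ 0.0031  0.0002 -0.0005] F [ 1.1  2.6 -2.7] M [ 0.39 -0.13 -0.04] grip 7.9
```

>>> {"fn": "apply_moves", "kwargs": {"plan": "0 0 0.2 0 0.1 0 0;0 0 0.2 0 1.1 0 0;0 0 0.2 0 1.1 0 0;0 0 0.2 0 1.1 0 0;0 0 0.2 0 1.1 0 0;0 0 0.2 0 1.1 0 0;0 0 0.2 0 1.1 0 0;0 0 0.2 0 1.1 0 0;0 0 0.2 0 1.1 0 0;0 0 0.2 0 1.1 0 0"}}

```text
clock: 7.33
eef_pos: [494.9, 191.4, 42.5]
tool_rot: [0.609, 0.36, 0.609, -0.359]
wrist_force: [1.3, 2.2, -4.2]
gripper_width: 0.083
```

```bash
python3 go.py 495 191 42 92
```

```text
t 7.33 pos [494.9 191.4  42.5] yaw 28.8 tilt [0.0009 0.0006] J [ 0.28  0.5   1.82  0.    0.82 -0.22]
shift [ 0.5 -0.1  0.4] turn [-1.1026e+00  5.0000e-04 -1.0000e-03] F [ 1.3  2.2 -4.2] M [ 0.54 -0.42 -0.07] grip 7.8
```

>>> {"fn": "apply_moves", "kwargs": {"plan": "0 0 0 0 0.1 0 0;0 0 0 0 1.1 0 0;0 0 0 0 1.1 0 0;0 0 0 0 1.1 0 0;0 0 0 0 1.1 0 0;0 0 0 0 1.1 0 0;0 0 0 0 1.1 0 0;0 0 0 0 1.1 0 0;0 0 0 0 1.1 0 0;0 0 0 0 1.1 0 0"}}

```text
clock: 8.17
eef_pos: [495.3, 191.4, 42.5]
tool_rot: [0.332, 0.625, 0.332, -0.624]
wrist_force: [3.8, 3.7, -5.5]
gripper_width: 0.079
```

```bash
python3 go.py 495 191 42 92
```

```text
t 8.17 pos [495.3 191.4  42.5] yaw -34.0 tilt [0.0016 0.0007] J [0.28 0.5  1.81 0.   0.82 0.87]
shift [ 0.5 -0.   0.4] turn [-2.1986e+00  2.0000e-04 -2.1000e-03] F [ 3.8  3.7 -5.5] M [ 0.63 -0.81 -0.05] grip 7.3
```

>>> {"fn": "apply_moves", "kwargs": {"plan": "0 0 0 0 0.1 0 0;0 0 0 0 0.2 0 0;0 0 0 0 0.3 0 0;0 0 0 0 0.4 0 0;0 0 0 0 0.5 0 0;0 0 0 0 0.55 0 0;0 0 0 0 0.6 0 0"}}

```text
clock: 8.75
eef_pos: [495.4, 191.2, 42.5]
tool_rot: [0.135, 0.695, 0.135, -0.693]
wrist_force: [5.5, 1.6, -4.8]
gripper_width: 0.082
```

```bash
python3 go.py 495 191 42 92
```

```text
t 8.75 pos [495.4 191.2  42.5] yaw -68.0 tilt [0.0019 0.0004] J [ 0.28  0.5   1.81 -0.    0.82  1.47]
shift [0.5 0.  0.5] turn [-2.7917e+00 -1.0000e-04 -2.8000e-03] F [ 5.5  1.6 -4.8] M [ 0.34 -0.88  0.13] grip 7.7
```

>>> {"fn": "apply_moves", "kwargs": {"plan": "0 0 0 0 0.04 0 0;0 0 0 0 0.08 0 0;0 0 0 0 0.12 0 0;0 0 0 0 0.12 0 0"}}

```text
clock: 9.08
eef_pos: [495.4, 191.2, 42.5]
tool_rot: [0.093, 0.702, 0.093, -0.7]
wrist_force: [4.9, 2.1, -5.5]
gripper_width: 0.085
```

```bash
python3 go.py 495 191 42 92;python3 - <<'E'
from h import *
print(arm.get_state()["ft_torque"],arm.get_state()["effort"][5])
im=eyes.get_image("wrist");crop(im,"pics/w5c.png",210,150,150,120,5)
E
```

```text
t 9.08 pos [495.4 191.2  42.5] yaw -74.8 tilt [0.0019 0.0004] J [ 0.28  0.5   1.81 -0.    0.82  1.59]
shift [0.5 0.1 0.4] turn [-2.9115e+00 -2.0000e-04 -2.8000e-03] F [ 4.9  2.1 -5.5] M [ 0.3  -0.88  0.04] grip 7.9
[ 0.29782024 -0.8777463   0.03853133] 0.7189111411571503
```

View pics/w5c.png

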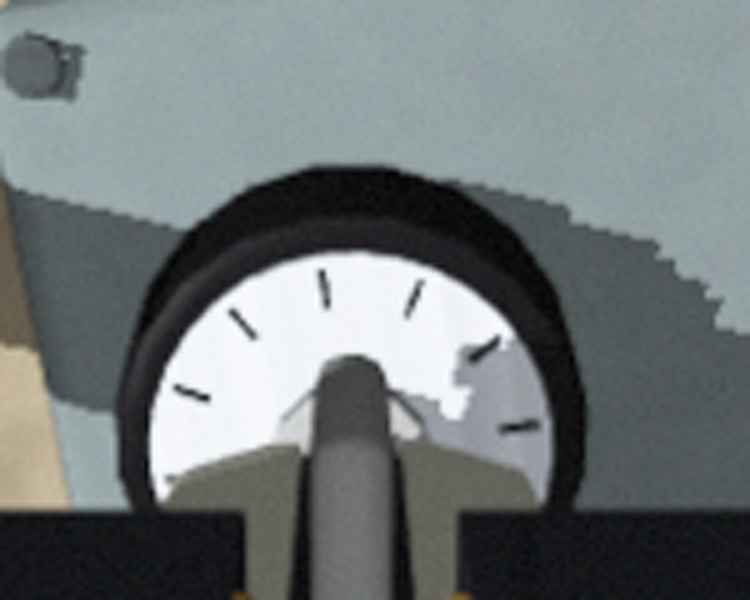

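>>> {"fn": "apply_moves", "kwargs": {"plan": "0 0 0 0 0.04 0 0;0 0 0 0 0.08 0 0;0 0 0 0 0.1 0 0;0 0 0 0 0.1 0 0"}}

```text
clock: 9.47
eef_pos: [495.2, 191.1, 42.5]
tool_rot: [0.059, 0.705, 0.059, -0.704]
wrist_force: [4.4, 1.5, -4.7]
gripper_width: 0.089
```

```bash
python3 go.py 495 191 42 92;python3 - <<'E'
from h import *
print(arm.get_state()["ft_torque"],arm.get_state()["effort"][5])
im=eyes.get_image("wrist");crop(im,"pics/w6c.png",210,150,150,120,5)
E
```

```text
t 9.47 pos [495.2 191.1  42.5] yaw -80.5 tilt [0.0014 0.    ] J [ 0.28  0.5   1.81 -0.    0.82  1.69]
shift [0.5 0.  0.2] turn [-3.0104e+00  2.0000e-04 -2.1000e-03] F [ 4.4  1.5 -4.7] M [ 0.19 -0.79  0.54] grip 8.3
[ 0.1885194  -0.78645379  0.53614739] 0.9595382586121559
```

View pics/w6c.png

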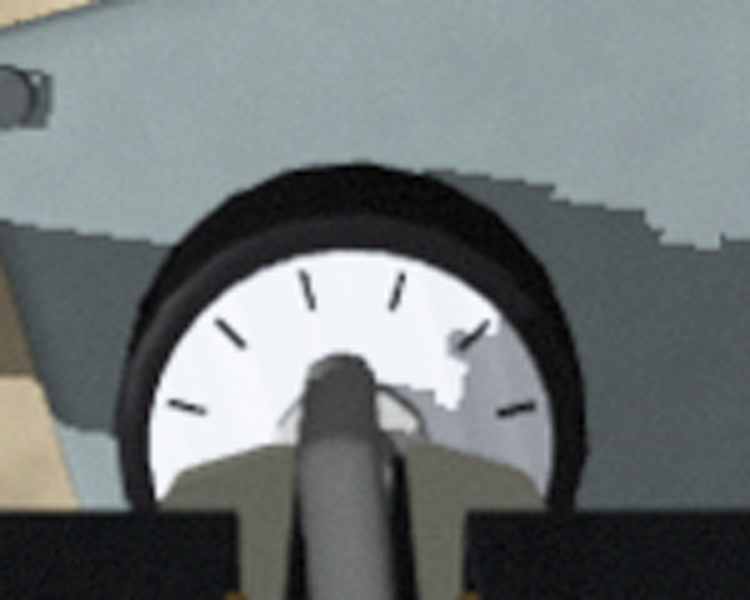

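>>> {"fn": "apply_moves", "kwargs": {"plan": "0.3 0 0 0 0 0 0;0.3 0 0 0 0 0 0;0.4 0 0 0 0 0 0;0.4 -20 0 0 0 0 0;0.6 -60 0 0 0 0 0;0.6 -100 0 0 0 0 0;1 -140 0 0 0 0 0;1 -178 0 0 0 0 0;1 -178 0 0 0 0 0"}}

```text
clock: 10.27
eef_pos: [497.2, 191.9, 227.7]
tool_rot: [0.056, 0.708, 0.058, -0.701]
wrist_force: [0.9, -1.2, 0.4]
gripper_width: 0.688
```

```bash
python3 go.py 633 -107 220 -32.5
```

```text
t 10.27 pos [497.2 191.9 227.7] yaw -80.8 tilt [0.0101 0.003 ] J [0.28 0.27 1.64 0.   1.22 1.69]
shift [  8.2 316.8 -86.1] turn [-0.8427 -0.0104 -0.0031] F [ 0.9 -1.2  0.4] M [ 0.01 -0.1  -0.06] grip 63.9
```

>>> {"fn": "apply_moves", "kwargs": {"plan": "1 0 317 -86 -0.84 0 0;1 0 317 -86 -0.84 0 0;1 0 317 -86 -0.84 0 0;1 0 317 -86 -0.84 0 0;1 0 317 -86 -0.84 0 0;1 0 317 -86 -0.84 0 0;1 0 317 -86 -0.84 0 0;1 0 317 -86 -0.84 0 0;1 0 317 -86 -0.84 0 0;1 0 317 -86 -0.84 0 0"}}

```text
clock: 11.1
eef_pos: [630.1, -110.9, 219.3]
tool_rot: [-0.338, -0.621, -0.338, 0.621]
wrist_force: [-0.5, 0.3, 0.6]
gripper_width: 1.0
```

```bash
python3 go.py 633 -107 220 -32.5
python3 - <<'E'
from h import *
import pickle
st=arm.get_state();im=eyes.get_image("wrist");cv2.imwrite("pics/w7.png",im);pickle.dump(st,open("st7.pkl","wb"))
im=eyes.get_image("scene");cv2.imwrite("pics/sc7.png",im);crop(im,"pics/sc7c.png",240,190,130,120,4)
E
```

```text
t 11.1 pos [ 630.1 -110.9  219.3] yaw -32.9 tilt [-0.0013  0.0001] J [-0.25  0.48  1.35 -0.    1.31  0.33]
shift [-0.7  0.3 -4.9] turn [-0.0066  0.0006  0.0011] F [-0.5  0.3  0.6] M [-0.01 -0.03 -0.03] grip 93.0
```

View pics/w7.png

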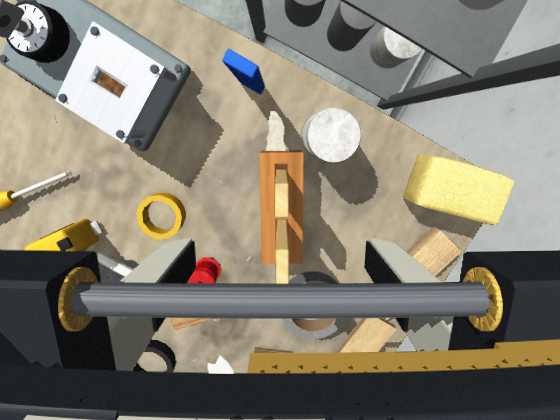

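View pics/sc7c.png

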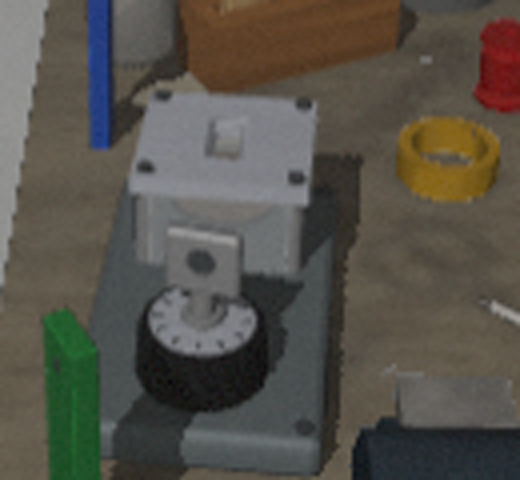

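Run:
```python
from h import *
crop("pics/w7.png","pics/w7c.png",220,140,130,150,4)
```

```text
(no output)
```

View pics/w7c.png

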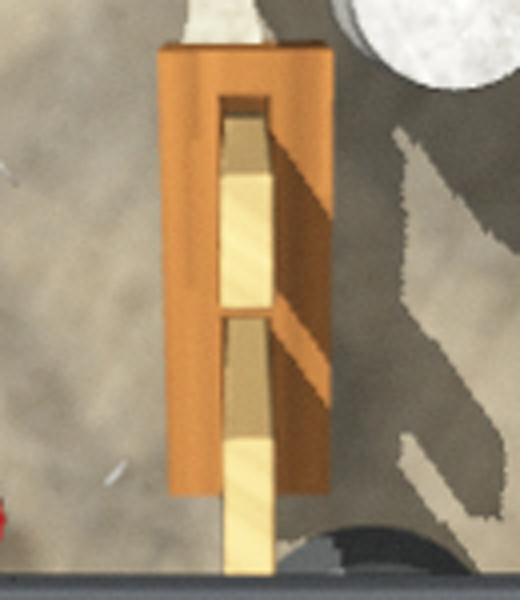

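Run:
```python
from h import *
import pickle
st=pickle.load(open("st7.pkl","rb"));W=cam("wrist",st);Rm=q2R(st["tool_rot"])
w=lambda u,v:(u/4+220,v/4+140)
P=[onz(W,w(*p),150) for p in[(221,174),(273,174),(274,308),(221,308)]]
P=np.array(P);print(P.round(1),np.linalg.norm(P[1]-P[0]),np.linalg.norm(P[2]-P[1]),P.mean(0))
print("tool",(Rm.T@(P.mean(0)-st["eef_pos"])).round(1))
m=(P[0]+P[1])/2-(P[2]+P[3])/2;print("wide dir",np.degrees(np.arctan2(m[1],m[0])))
r=[onz(W,w(*p),50) for p in[(160,47),(332,47),(330,494),(170,494)]];m=r[0]-r[3];m2=r[1]-r[2]
print("rack",np.array(r).round(1),np.linalg.norm(m),np.linalg.norm(r[0]-r[1]),[np.degrees(np.arctan2(k[1],k[0])) for k in(m,m2)],np.mean(r,0))
```

```text
[[ 639.   -92.3  150. ]
 [ 648.3  -98.3  150. ]
 [ 632.6 -123.3  150. ]
 [ 622.9 -117.   150. ]] 11.073683172340072 29.53310860595836 [ 635.70859471 -107.71383533  150.        ]
tool [69.3  3.1 -5.8]
wide dir 57.38002825610499
rack [[ 634.4  -64.8   50. ]
 [ 675.5  -91.4   50. ]
 [ 602.8 -206.8   50. ]
 [ 561.2 -180.    50. ]] 136.46448809362576 48.94818149634671 [np.float64(57.557650292220146), np.float64(57.80029260396217)] [ 618.47027593 -135.74290242   50.        ]
```

>>> {"fn": "apply_moves", "kwargs": {"plan": "0.5 0 3.1 -5.8 0 0 0;0.5 35 3.1 -5.8 0 0 0;0.5 70 3.1 -5.8 0 0 0;0.5 105 3.1 -5.8 0 0 0;0.5 130 3.1 -5.8 0 0 0;0.5 145 3.1 -5.8 0 0 0;0.5 145 3.1 -5.8 0 0 0"}}

```text
clock: 11.78
eef_pos: [633.7, -102.7, 72.1]
tool_rot: [-0.338, -0.619, -0.341, 0.622]
wrist_force: [-0.5, 0.2, 0.2]
gripper_width: 0.549
```

```bash
python3 go.py 635.7 -107.7 74 -32.5
python3 - <<'E'
from h import *
import pickle
st=arm.get_state();im=eyes.get_image("wrist");cv2.imwrite("pics/w8.png",im);pickle.dump(st,open("st8.pkl","wb"))
crop(im,"pics/w8c.png",180,140,200,150,4)
E
```

```text
t 11.78 pos [ 633.7 -102.7   72.1] yaw -32.6 tilt [-0.0054  0.0014] J [-0.23  0.64  1.48  0.    1.03  0.34]
shift [-1.9  4.4  3.1] turn [-0.0019  0.0017  0.0054] F [-0.5  0.2  0.2] M [-0.11 -0.01  0.07] grip 51.1
```

View pics/w8c.png

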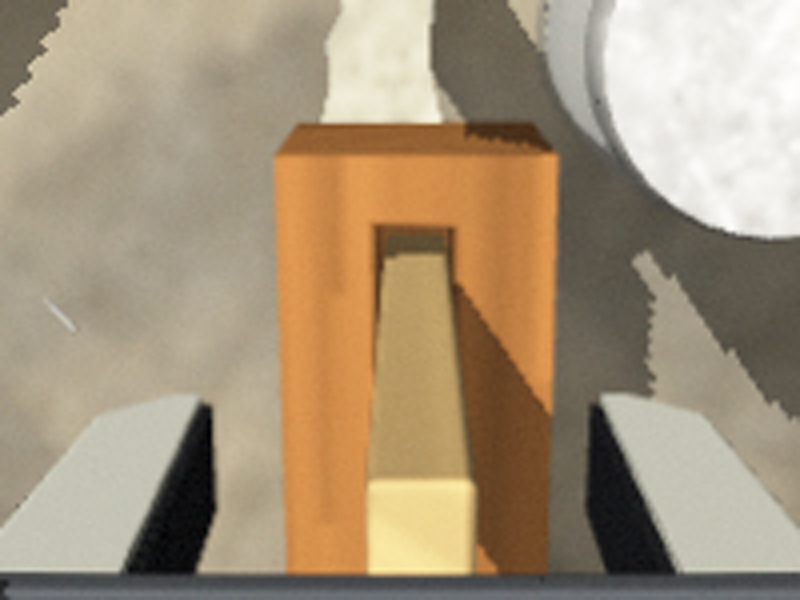

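```bash
python3 go.py 635.7 -107.7 74 -32.5
python3 - <<'E'
from h import *
import pickle
st=pickle.load(open("st8.pkl","rb"));W=cam("wrist",st);Rm=q2R(st["tool_rot"])
w=lambda u,v:(u/4+180,v/4+140)
for p in[(368,480),(474,480)]: 
    P=onz(W,w(*p),150);print(P.round(1),(Rm.T@(P-st["eef_pos"])).round(1))
E
```

```text
t 11.83 pos [ 634.9 -103.2   74.4] yaw -32.6 tilt [-0.0025  0.0008] J [-0.23  0.63  1.48  0.    1.03  0.34]
shift [0.4 3.1 3.3] turn [-0.0021  0.0007  0.0025] F [-0.4 -0.4  0.3] M [-0.04 -0.05 -0.04] grip 48.4
[638.9 -91.9 150. ] [-77.9  -1.9 -11.7]
[648.2 -97.9 150. ] [-78.    9.2 -11.7]
```

>>> {"fn": "apply_moves", "kwargs": {"plan": "0.4 0 3 3 0 0 0;0.4 0 3 3 0 0 0;0 0 3 3 0 0 0;0 0 3 3 0 0 0;0 0 3 3 0 0 0;0 0 3 3 0 0 0;0 0 3 3 0 0 0;0 0 3 3 0 0 0;0 0 3 3 0 0 0;0 0 3 3 0 0 0"}}

```text
clock: 12.67
eef_pos: [635.6, -108.5, 75.5]
tool_rot: [-0.338, -0.62, -0.34, 0.621]
wrist_force: [-4.9, 2.8, 5.5]
gripper_width: 0.13
```

```bash
python3 go.py 635.7 -107.7 74 -32.5
```

```text
t 12.67 pos [ 635.6 -108.5   75.5] yaw -32.7 tilt [-0.0023  0.0012] J [-0.24  0.63  1.47  0.    1.04  0.33]
shift [ 1.5 -0.4 -0.7] turn [-0.0038  0.0002  0.0025] F [-4.9  2.8  5.5] M [0.81 1.22 0.02] grip 12.1
```

>>> {"fn": "apply_moves", "kwargs": {"plan": "0 -5 -0.3 0 0 0 0;0 -15 -0.3 0 0 0 0;0 -27 -0.3 0 0 0 0;0 -40 -0.3 0 0 0 0;0 -60 -0.3 0 0 0 0;0 -85 -0.3 0 0 0 0;0 -110 -0.3 0 0 0 0;0 -130 -0.3 0 0 0 0;0 -135 -0.3 0 0 0 0;0 -135 -0.3 0 0 0 0"}}

```text
clock: 13.5
eef_pos: [637.5, -109.5, 213.0]
tool_rot: [0.34, 0.622, 0.338, -0.619]
wrist_force: [0.5, 0.9, -1.2]
gripper_width: 0.128
```

```bash
python3 go.py 544.4 82 210 23.9
python3 - <<'E'
from h import *
import pickle
st=arm.get_state();im=eyes.get_image("wrist");cv2.imwrite("pics/w9.png",im);pickle.dump(st,open("st9.pkl","wb"))
im=eyes.get_image("scene");cv2.imwrite("pics/sc9.png",im)
E
```

```text
t 13.5 pos [ 637.5 -109.5  213. ] yaw -32.7 tilt [ 0.005  -0.0014] J [-0.24  0.5   1.35 -0.    1.29  0.33]
shift [   2.3 -181.8 -110.8] turn [-0.9882  0.001  -0.0053] F [ 0.5  0.9 -1.2] M [-0.06 -0.01 -0.01] grip 11.9
```

View pics/sc9.png

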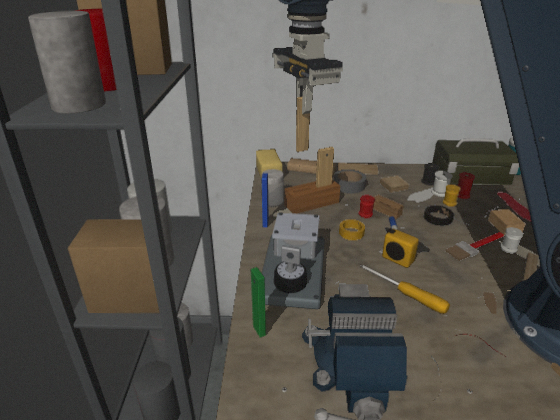

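View pics/w9.png

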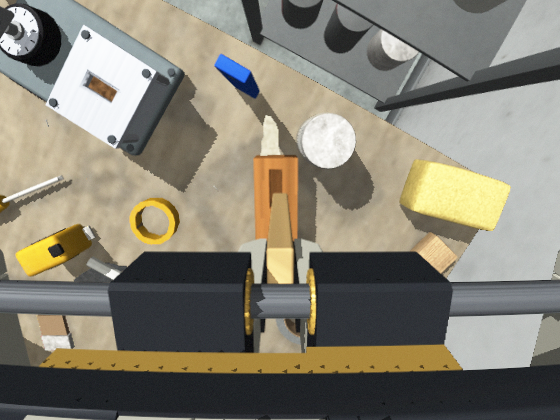

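>>> {"fn": "apply_moves", "kwargs": {"plan": "0 2 -182 -111 -0.99 0 0;0 2 -182 -111 -0.99 0 0;0 2 -182 -111 -0.99 0 0;0 2 -182 -111 -0.99 0 0;0 2 -182 -111 -0.99 0 0;0 2 -182 -111 -0.99 0 0;0 2 -182 -111 -0.99 0 0;0 2 -182 -111 -0.99 0 0;0 2 -182 -111 -0.99 0 0;0 2 -182 -111 -0.99 0 0"}}

```text
clock: 14.43
eef_pos: [542.8, 82.7, 207.3]
tool_rot: [0.592, 0.386, 0.593, -0.387]
wrist_force: [0.1, 0.3, 0.1]
gripper_width: 0.125
```

```bash
python3 go.py 544.4 82 170 23.9
```

```text
t 14.43 pos [542.8  82.7 207.3] yaw 23.8 tilt [-0.0016 -0.0001] J [ 0.07  0.32  1.62 -0.    1.2  -0.35]
shift [37.3  1.3  1.3] turn [-0.0019 -0.0005  0.0015] F [0.1 0.3 0.1] M [-0.03 -0.1  -0.02] grip 11.6
```

>>> {"fn": "apply_moves", "kwargs": {"plan": "0 25 1 1 0 0 0;0 45 1 1 0 0 0;0 52 1 1 0 0 0;0 52 1 1 0 0 0;0 52 1 1 0 0 0;0 52 1 1 0 0 0"}}

```text
clock: 14.93
eef_pos: [545.1, 82.2, 157.4]
tool_rot: [0.593, 0.386, 0.592, -0.385]
wrist_force: [0.9, 0.2, -0.5]
gripper_width: 0.127
```

```bash
python3 go.py 544.4 82 155 23.9
python3 - <<'E'
from h import *
import pickle
st=arm.get_state();pickle.dump(st,open("st10.pkl","wb"))
for n in("wrist","scene","side"):
    im=eyes.get_image(n);cv2.imwrite(f"pics/{n}10.png",im)
    if n=="wrist":crop(im,"pics/w10c.png",190,110,190,150,4)
    if n=="scene":crop(im,"pics/sc10c.png",250,150,100,100,6)
    if n=="side":crop(im,"pics/si10c.png",260,150,100,100,6)
E
```

```text
t 14.93 pos [545.1  82.2 157.4] yaw 23.9 tilt [0.0015 0.0001] J [ 0.07  0.38  1.67  0.    1.09 -0.35]
shift [ 2.4 -0.7 -0.1] turn [ 0.0006  0.0005 -0.0014] F [ 0.9  0.2 -0.5] M [-0.05 -0.14 -0.  ] grip 11.8
```

View pics/w10c.png

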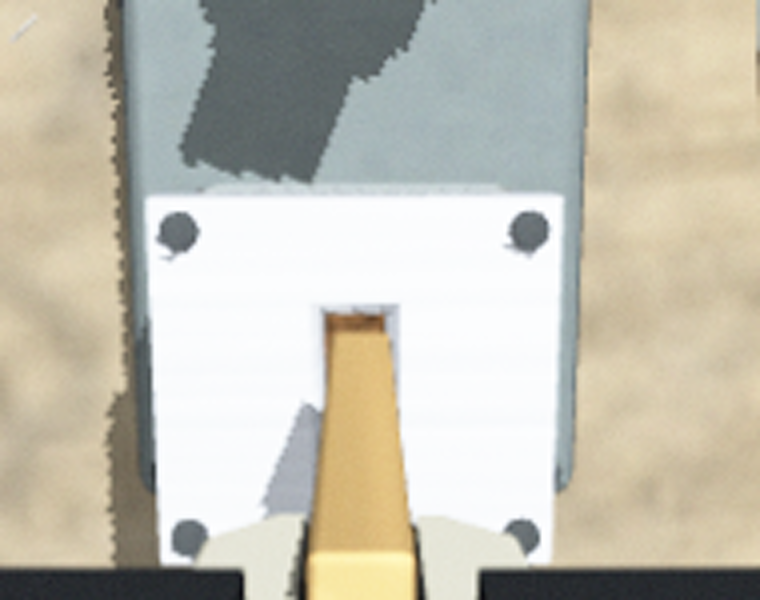

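View pics/sc10c.png

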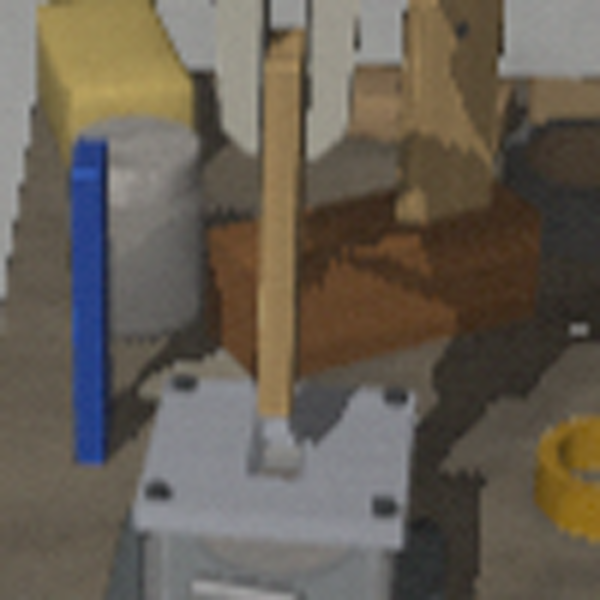

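View pics/si10c.png

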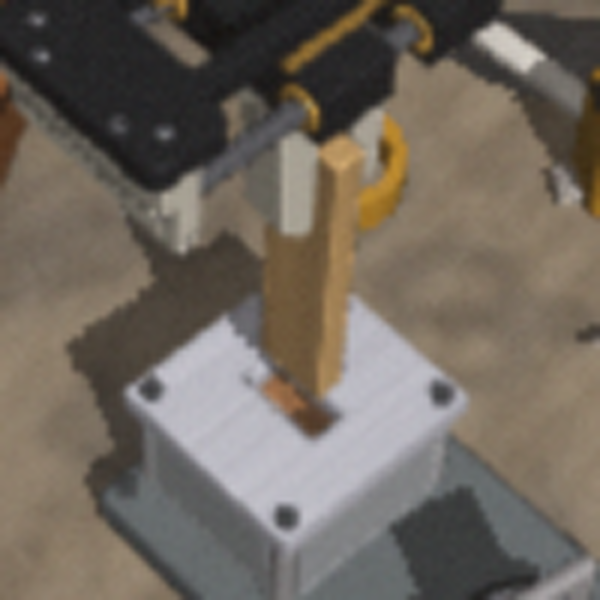

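Run:
```python
from h import *
import pickle
st=pickle.load(open("st10.pkl","rb"));W=cam("wrist",st);C=cam("scene");S=cam("side")
a=np.radians(23.9);ex=np.array([np.cos(a),np.sin(a)]);ey=np.array([-ex[1],ex[0]])
sl=np.array([544.4,82])
def f(n,P): print(n,"world",P.round(1),"slot-frame",round((P[:2]-sl)@ex,1),round((P[:2]-sl)@ey,1))
w=lambda u,v:(u/4+190,v/4+110);c=lambda u,v:(u/6+250,v/6+150);s=lambda u,v:(u/6+260,v/6+150)
z=st["eef_pos"][2]-55.5;print(z)
f("TCP",st["eef_pos"])
f("w bot +y edge L",onz(W,w(327,331),z));f("R",onz(W,w(389,331),z))
f("w mouth L",onz(W,w(320,305),80));f("w mouth R",onz(W,w(400,305),80))
f("screw TL",onz(W,w(179,232),80));f("screw TR",onz(W,w(529,230),80));f("BL",onz(W,w(189,538),80));f("BR",onz(W,w(522,538),80))
f("sc bot +y edge L",onz(C,c(258,413),z));f("R",onz(C,c(293,415),z))
f("sc mouth +y L",onz(C,c(248,472),80));f("R",onz(C,c(303,475),80))
f("sc screws",onz(C,c(184,383),80));f("sc",onz(C,c(396,397),80));f("sc",onz(C,c(384,506),80));f("sc",onz(C,c(157,490),80))
f("si bot corner +x+y?",onz(S,s(322,398),z));f("si mouth +y+x/-x",onz(S,s(314,440),80));
f("si screw",onz(S,s(151,389),80));f("si",onz(S,s(441,393),80));f("si",onz(S,s(286,516),80))
```

```text
101.90218003759261
TCP world [545.1  82.2 157.4] slot-frame 0.7 -0.1
w bot +y edge L world [533.1  92.7 101.9] slot-frame -6.0 14.3
R world [544.6  97.8 101.9] slot-frame 6.6 14.3
w mouth L world [530.5  93.4  80. ] slot-frame -8.1 16.0
w mouth R world [546.6 100.5  80. ] slot-frame 9.5 16.0
screw TL world [496.1  95.7  80. ] slot-frame -38.6 32.1
screw TR world [565.4 126.9  80. ] slot-frame 37.4 32.5
BL world [524.6  31.5  80. ] slot-frame -38.6 -38.1
BR world [594.6  62.5  80. ] slot-frame 38.0 -38.1
sc bot +y edge L world [544.5  96.7 101.9] slot-frame 6.1 13.4
R world [533.8  91.6 101.9] slot-frame -5.8 13.1
sc mouth +y L world [545.6 100.7  80. ] slot-frame 8.7 16.6
R world [528.7  92.6  80. ] slot-frame -10.0 16.0
sc screws world [594.1  62.4  80. ] slot-frame 37.5 -38.1
sc world [524.7  31.1  80. ] slot-frame -38.7 -38.5
sc world [496.6  94.9  80. ] slot-frame -38.5 31.2
sc world [566.3 126.2  80. ] slot-frame 38.0 31.6
si bot corner +x+y? world [541.2 100.3 101.9] slot-frame 4.5 18.0
si mouth +y+x/-x world [544.2 103.3  80. ] slot-frame 8.4 19.6
si screw world [592.5  65.4  80. ] slot-frame 37.3 -34.7
si world [494.5  98.7  80. ] slot-frame -38.8 35.5
si world [563.6 129.3  80. ] slot-frame 36.7 35.5
```

```bash
python3 go.py 545.1 82.2 157.4 23.9
```

```text
t 15.08 pos [544.9  82.2 157.3] yaw 24.0 tilt [0.0015 0.0001] J [ 0.07  0.38  1.67  0.    1.09 -0.35]
shift [-0.1  0.1  0.1] turn [ 0.0014  0.0005 -0.0014] F [-0.5  1.  -0.1] M [-0.   -0.09  0.01] grip 11.8
```

>>> {"fn": "apply_moves", "kwargs": {"plan": "0 0 -0.6 2 0 0 0;0 8 -0.6 2 0 0 0;0 15 -0.6 2 0 0 0;0 18 -0.6 2 0 0 0;0 21 -0.6 2 0 0 0;0 24 -0.6 2 0 0 0;0 27 -0.6 2 0 0 0;0 30 -0.6 2 0 0 0;0 30 -0.6 2 0 0 0"}}

```text
clock: 15.83
eef_pos: [544.5, 80.1, 125.8]
tool_rot: [0.593, 0.385, 0.593, -0.385]
wrist_force: [1.1, -0.2, -0.9]
gripper_width: 0.126
```

```bash
python3 go.py 544.4 82 127 23.9
python3 - <<'E'
from h import *
for n in("wrist","side"):
    im=eyes.get_image(n);cv2.imwrite(f"pics/{n}11.png",im)
    if n=="wrist":crop(im,"pics/w11c.png",190,110,190,150,4)
    if n=="side":crop(im,"pics/si11c.png",260,150,100,100,6)
E
```

```text
t 15.83 pos [544.5  80.1 125.8] yaw 24.0 tilt [-0.0007 -0.0001] J [ 0.06  0.41  1.7  -0.    1.02 -0.36]
shift [-1.2  0.7 -1.7] turn [ 0.0019 -0.0002  0.0007] F [ 1.1 -0.2 -0.9] M [-0.05 -0.08  0.03] grip 11.7
```

View pics/w11c.png

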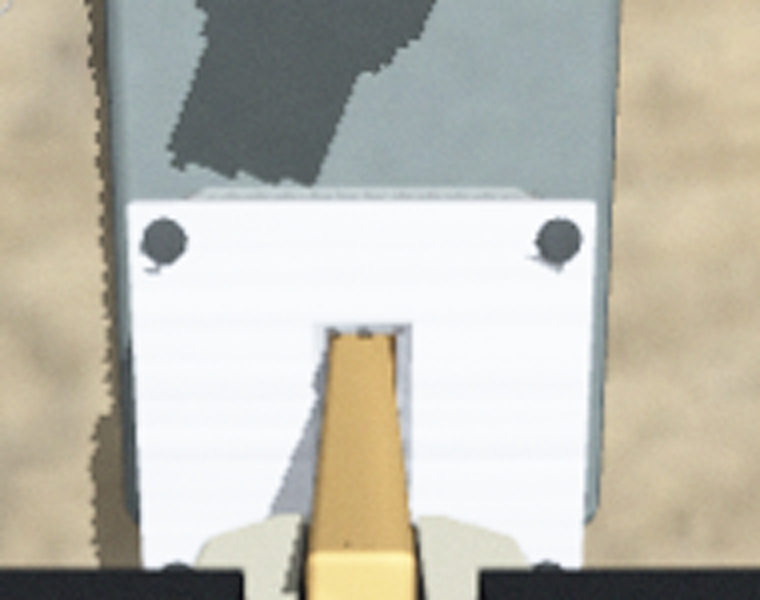

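View pics/si11c.png

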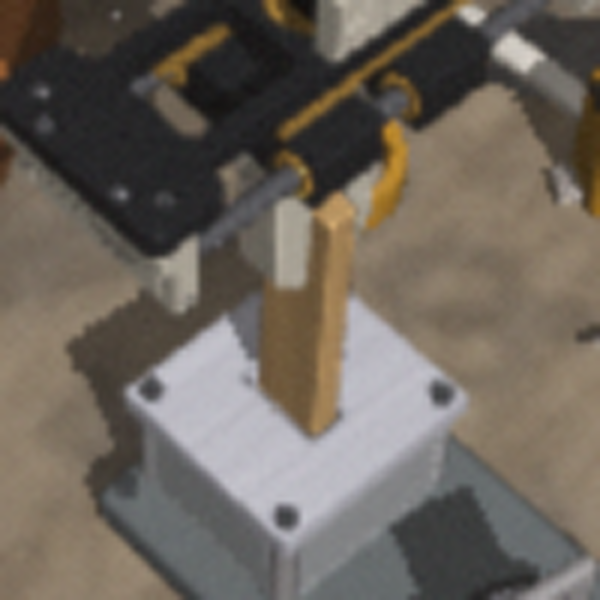

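>>> {"fn": "apply_moves", "kwargs": {"plan": "0 4 0.2 0 0 0 0;0 8 0.2 0 0 0 0;0 12 0.2 0 0 0 0;0 16 0.2 0 0 0 0;0 18 0.2 0 0 0 0;0 18 0.2 0 0 0 0;0 18 0.2 0 0 0 0"}}

```text
clock: 16.52
eef_pos: [544.9, 80.2, 108.3]
tool_rot: [0.593, 0.385, 0.593, -0.385]
wrist_force: [0.5, -0.1, 0.5]
gripper_width: 0.13
```

```bash
for i in 1; do python3 go.py 544.4 80 98 23.9;done
```

```text
t 16.52 pos [544.9  80.2 108.3] yaw 24.0 tilt [-0.0002 -0.    ] J [ 0.06  0.44  1.72  0.    0.99 -0.36]
shift [10.3 -0.6  0. ] turn [ 0.0019 -0.0001  0.0002] F [ 0.5 -0.1  0.5] M [-0.03 -0.09  0.01] grip 12.1
```

>>> {"fn": "apply_moves", "kwargs": {"plan": "0 2 0 0 0 0 0;0 4 0 0 0 0 0;0 6 0 0 0 0 0;0 6 0 0 0 0 0;0 6 0 0 0 0 0;0 6 0 0 0 0 0"}}

```text
clock: 17.02
eef_pos: [545.1, 80.2, 102.5]
tool_rot: [0.593, 0.385, 0.593, -0.385]
wrist_force: [0.8, -0.2, 2.1]
gripper_width: 0.126
```

```bash
for i in 1; do python3 go.py 544.4 80 98 23.9;done
```

```text
t 17.02 pos [545.1  80.2 102.5] yaw 24.0 tilt [0.0004 0.    ] J [ 0.06  0.44  1.72  0.    0.97 -0.36]
shift [ 4.5 -0.8 -0.1] turn [ 0.0018  0.0001 -0.0004] F [ 0.8 -0.2  2.1] M [ 0.03 -0.27  0.01] grip 11.7
```

>>> {"fn": "apply_moves", "kwargs": {"plan": "0 2 0 0 0 0 0;0 4 0 0 0 0 0;0 4.8 0 0 0 0 0;0 4.8 0 0 0 0 0;0 4.8 0 0 0 0 0;0 4.8 0 0 0 0 0"}}

```text
clock: 17.52
eef_pos: [545.1, 80.3, 97.7]
tool_rot: [0.593, 0.385, 0.593, -0.385]
wrist_force: [1.0, 0.1, 2.5]
gripper_width: 0.128
```

```bash
python3 go.py 544.4 80 98 23.9
python3 - <<'E'
from h import *
fs=[]
for n in("wrist","side","scene"):
    im=eyes.get_image(n);cv2.imwrite(f"pics/{n}12.png",im);fs.append(arm.get_state()["wrist_force"][2])
    if n=="scene":crop(im,"pics/sc12c.png",245,140,110,160,3.7)
    if n=="side":crop(im,"pics/si12c.png",260,150,130,130,4.5)
for _ in range(6): eyes.get_image("side");fs.append(arm.get_state()["wrist_force"][2])
print(np.round(fs,2),np.mean(fs))
E
```

```text
t 17.52 pos [545.1  80.3  97.7] yaw 24.0 tilt [0.0004 0.    ] J [ 0.06  0.45  1.73  0.    0.96 -0.36]
shift [-0.3 -0.7 -0. ] turn [ 0.0019  0.0001 -0.0004] F [1.  0.1 2.5] M [ 0.03 -0.33 -0.01] grip 11.9
[2.62 3.49 3.78 3.84 3.26 3.68 3.73 3.42 3.97] 3.531676613701408
```

View pics/sc12c.png

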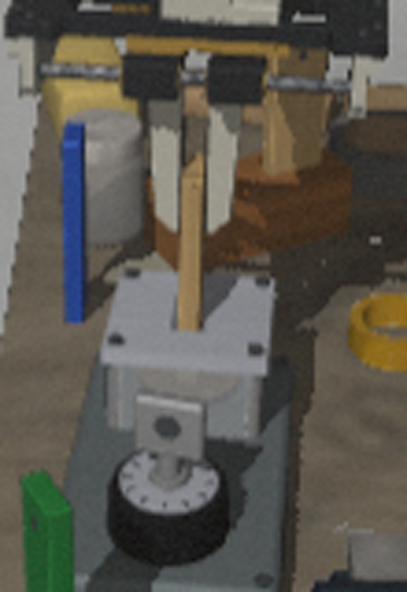

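View pics/si12c.png

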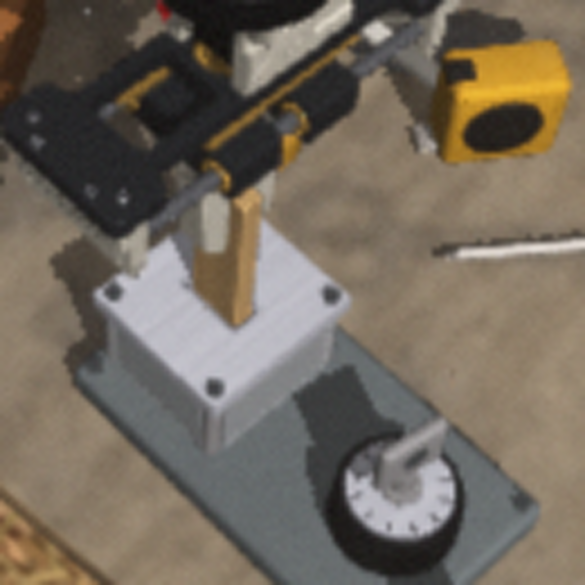

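Run:
```python
from h import *
S=cam("side");C=cam("scene")
s=lambda u,v:(u/4.5+260,v/4.5+150);c=lambda u,v:(u/3.7+245,v/3.7+140)
for a,b in[(onz(S,s(383,462),109),onz(S,s(443,422),109)),(onz(C,c(139,396),109),onz(C,c(205,402),109))]:
    d=a-b;print(a,b,np.linalg.norm(d),np.degrees(np.arctan2(d[1],d[0])))
print("top", onz(S,s(246,192),172.5),onz(C,c(193,155),172.5))
print(arm.get_state()["clock"],arm.get_state()["wrist_force"])
workorder.job_done()
```

```text
[513.18550952 201.17395895 109.        ] [481.04472591 191.02670067 109.        ] 33.704551935027894 17.521575994674976
[507.87130131 199.3597517  109.        ] [478.00011157 186.98347787 109.        ] 32.33357590696837 22.50527471876733
top [539.44561829  90.59968577 172.5       ] [551.34392738  70.7097927  172.5       ]
17.9667 [ 1.34056195 -0.55764667  3.96583881]
the job is handed in; nothing more can be done
```

The timer is wound to its stop. The slim strip is through the slot, still held in the gripper, and pressing the pad about half-way down. I handed the job in at about 18 s of the 64 s allowed.

- **Timer:** I gripped the wing key and turned it clockwise in one hold. At the expected stop angle the moment rose to 0.54 N m and the blade began to slip in the pads. The last pictures put the blade at about 17.5° (side view) and 22.5° (scene view). The exact stop would be about 15°, so the rough picture readings are off by a few degrees. I relied on the clear jump in moment and the slip instead.
- **Strip:** The slim strip came out of the stand and the wide one was left standing. It is gripped at 12 mm and went into the slot with almost no side force.
- **Pad:** The strip is about 7.5 mm past first contact (contact height worked out from the force). The upward force averaged about 3.5 N and read 4.0 N on the last reading. About 4 N is half-way.
- **First grasp missed:** The fingertips sit about 34 mm higher than the stated TCP, so my first close on the key met nothing. I saw this in the pictures and allowed for it in both grasps.

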